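# Fetch the rubber stamp from the supply bin

## Robot

A 6-joint arm with a two-finger parallel gripper is mounted at the origin on the work surface; the furniture and walls round the work are solid. World frame = base frame: x ahead of the robot, y to its left, z up, the work surface at z = 0. Lengths are in m, angles in rad, forces in N, time in s.
With the tool pointing down it reaches from about 0.375 to 0.9 m from the base axis. Payload 3.1 kg.
Tool frame: the origin (TCP) lies on the mounting face of the last link; the fingertips stand 182 mm ahead of it and the grasp point (between the pads) lies 164 mm ahead of it; z points along the fingers, y is the direction in which the jaws open and shut (so a half turn about z gives the same grasp; the last joint's range is limited). The gripper opens to 87 mm and grips with 3 to 60 N. Pads are 19 mm wide; open, the fingers measure 117 mm over their backs; the gripper's body (75 mm by 190 mm) begins 51 mm behind the grasp point.
Start: joints at [-1.502, 0.527, 1.433, -0, 1.181, -0.178], TCP at [0.153, -0.606, 0.405] pointing down, gripper open.
Joint ranges: [-3.08, 3.08], [-0.75, 2.2], [0.22, 2.44], [-1.43, 4.57], [0, 2.65], [-2.85, 2.85]. Speed limits (rad/s): [2.79, 2.79, 3.14, 3.14, 3.14, 3.14].

## Interface

Orientations are given as a unit quaternion [x, y, z, w].
In Python, from rig import robot, camera, camera_model gives the robot as it stands.
- The arm moves only by the tool drive_tool, never from a script. Its argument "plan" is a list that holds one entry, the list of rows, each a list of 6 numbers: the shift along the world's x, y, z in units of 2.5 cm (1.0 is 2.5 cm), then the turn, a rotation vector about the world's x, y, z in units of 6 degrees (1.0 is 6 degrees). A call has 1 to 8 rows; each row shifts and turns the commanded pose from where the row before left it; what a row does not reach is not made up. A row lasts 1/8 s, in which the tool goes at most 62.5 mm and 10.7 degrees, less where a joint would pass 70% of its speed; a pose out of reach is approached as far as the arm can. A call with a number of a shift or a turn outside -1 to 1 is refused whole. A call with a gripper value outside its range is refused whole. "grip" is the closure, from 0 (fully open) to 1 (shut), set as the call begins (left out, the last holds). The fingers move at their own pace and stop on an object; "force" is the grip in N (left out, the last holds). Time passes only in rows, so rows that do not move let the fingers close. It gives the time, the measured TCP pose, the force and the opening at its end, in the units of the state.
- robot.get_obs(): the state, without advancing time (a new reading comes with each control period).
- camera(name): name is "side" or "top"; returns the picture (400x640x3 uint8, red, green, blue); there is no depth.
- camera_model(name): a dict with "K" (3x3 intrinsics, pixels), "world_to_cam" (4x4, takes a point from world to camera coordinates). Camera axes: x right, y up, looking along -z (the intrinsics and any distortion apply to the point x, -y, -z); pixel columns grow to the right and rows downward; lengths in m; the calibration is good to about 2 mm. A picture is of the moment at which its call begins. camera_model takes no time and is no camera call.
- robot.hand_in(): hands the job in, once; it reports no verdict.
The state is a dict: "time": time; "q": joint angles; "joint_velocities": joint speeds; "joint_torque": joint torques, N m; "position": TCP position; "tool_rot": TCP orientation; "ft_force": force on the tool from outside, world axes, zero at the start; "moment": the same for the moment, N m; "grip_width": finger opening in m.
Only numpy, scipy, OpenCV 4.12 (cv2) and the standard library are available. Lean on these libraries where they do the work, as an engineer would, in place of code of your own. Each camera call takes 0.05 s, during which the arm holds its last target.

## Task

Get the wooden rubber stamp out of the cluttered supply bin and stand it upright, rubber face down, in the middle of the ink pad. Leave everything else in the bin, and close the bin's front flap fully.

Things in the scene. Friction and masses are not known exactly. Their poses are not given: they have to be found in the camera images.
- supply_bin: Fixed grey bin with sloped front, 216 (x) x 332 (y) x 104 mm; walls and floor 4 mm. Origin: centre of underside; x to its rear, z up. Front wall (x = -108 mm) 44 mm high; from it the end walls' tops rise straight to 104 mm at x = +16 mm. From there to the rear a fixed white deck (100 to 104 mm high) covers it. A white flap hinged on the deck's front edge closes the sloping opening.
- flap (a joint): Hinge of the white front flap: 0 rad is fully closed (lying down the slope, 25 degrees below horizontal towards the front); it grows as the flap opens up and back, stop at 2.75. Starts wide open, 2.58 to 2.7 rad, leaning back over the deck. Stiff hinge: the flap stays where it is left; about 1 N at its free edge moves it.
- flap_hinge (a point): Middle of the flap's hinge line, on the deck's front edge: at x = +16 mm, y = 0, z = 102 mm of the bin's frame. The hinge axis is along the bin's y.
- flap_edge (a point): Middle of the flap's free edge, 144 mm from the hinge line, half-way through the flap's thickness (4 mm). The flap is 336 mm wide along the bin's y; its edge has a lip turned 13 mm down and, in the middle, a thumb tab 80 mm wide reaching 19 mm farther out. It moves with the flap.
- stamp_mid (a point): Centre (half-way up) of the wooden stamp, 68 mm high, 60 g: foot 30 x 52 mm, 17 mm high (y along its long side), rubber face below; above, a turned round handle, its knob 26 mm thick and widest about 18 mm above this point. z points from foot to knob. Stands in the bin in a row with bottle and spool, any order, 65 mm apart along y, axes 8 to 14 mm behind the deck's front edge, under the deck.
- ink_pad: Closed flat ink pad, a loose dark box 72 (x) x 112 (y) x 18 mm lying on the desk. Origin: centre of its underside.
- pad_top (a point): Centre of the ink pad's upper face, 18 mm above the desk.
- bottle_mid (a point): Centre of a correction-fluid bottle, 30 mm thick and 74 mm high with a narrower white neck and cap, standing in the bin. Stays in the bin.
- spool_mid (a point): Centre of a thread spool, 35 mm thick and 55 mm high, standing in the bin. Stays in the bin.
- block_mid (a point): Centre of a large block of sticky notes, 67 x 67 x 20 mm, lying in the bin. Stays in the bin.
- pencil_mid (a point): Centre of a pencil, 156 mm long and 7 mm thick, lying in the bin in front of the standing row. Stays in the bin.
- eraser_mid (a point): Centre of an eraser, 19 x 43 x 12 mm, lying in the bin. Stays in the bin.
- notes_mid (a point): Centre of a smaller block of sticky notes, 51 x 52 x 14 mm, lying in the bin. Stays in the bin.
- clip_mid (a point): Centre of the dark spring body of a binder clip (31 x 16 x 14 mm; its wire arms rise to 34 mm), standing in the bin. Stays in the bin.
- clip2_mid (a point): Centre of the dark spring body of a second binder clip, the same as the first. Stays in the bin.
- highlighter_mid (a point): Centre of a flat highlighter, 25 x 109 x 15 mm, lying far back under the deck. Stays in the bin.

How it is judged:
At the end, for the whole second after the job is handed in: Stamp upright (within 7 degrees) and at rest on the ink pad, its centre within 25 mm of the pad's centre, the pad flat on the desk; flap closed to 0.06 rad (9 mm at its edge); bottle, spool, eraser, pencil, note blocks, clips and highlighter all still inside the bin (horizontal distance between stamp_mid and pad_top below 0.025 m and z of stamp_mid in the frame of pad_top between 0.03 and 0.038 m and angle between stamp_mid's own z axis and vertical below 0.12 rad and linear speed of stamp below 0.02 m/s and height (world z) of pad_top between 0.014 and 0.022 m and value of joint flap below 0.06 rad and x of bottle_mid in the frame of supply_bin between -0.108 and 0.108 m and y of bottle_mid in the frame of supply_bin between -0.166 and 0.166 m and z of bottle_mid in the frame of supply_bin between 0 and 0.104 m and x of spool_mid in the frame of supply_bin between -0.108 and 0.108 m and y of spool_mid in the frame of supply_bin between -0.166 and 0.166 m and z of spool_mid in the frame of supply_bin between 0 and 0.104 m and x of block_mid in the frame of supply_bin between -0.108 and 0.108 m and y of block_mid in the frame of supply_bin between -0.166 and 0.166 m and z of block_mid in the frame of supply_bin between 0 and 0.104 m and x of pencil_mid in the frame of supply_bin between -0.108 and 0.108 m and y of pencil_mid in the frame of supply_bin between -0.166 and 0.166 m and z of pencil_mid in the frame of supply_bin between 0 and 0.104 m and x of eraser_mid in the frame of supply_bin between -0.108 and 0.108 m and y of eraser_mid in the frame of supply_bin between -0.166 and 0.166 m and z of eraser_mid in the frame of supply_bin between 0 and 0.104 m and x of notes_mid in the frame of supply_bin between -0.108 and 0.108 m and y of notes_mid in the frame of supply_bin between -0.166 and 0.166 m and z of notes_mid in the frame of supply_bin between 0 and 0.104 m and x of clip_mid in the frame of supply_bin between -0.108 and 0.108 m and y of clip_mid in the frame of supply_bin between -0.166 and 0.166 m and z of clip_mid in the frame of supply_bin between 0 and 0.104 m and x of clip2_mid in the frame of supply_bin between -0.108 and 0.108 m and y of clip2_mid in the frame of supply_bin between -0.166 and 0.166 m and z of clip2_mid in the frame of supply_bin between 0 and 0.104 m and x of highlighter_mid in the frame of supply_bin between -0.108 and 0.108 m and y of highlighter_mid in the frame of supply_bin between -0.166 and 0.166 m and z of highlighter_mid in the frame of supply_bin between 0 and 0.104 m); the robot touches nothing.
It also fails if it takes over 53 s, if anything falls off the work surface, if the arm or the gripper's body presses on something with over 40 N, if the wrist force passes 120 N, or if a joint passes its speed limit or range.

## Working session

There is one attempt and no reset: what is moved stays moved. The work goes in short steps, Python scripts to look and compute and a tool call to move; the robot and the scene stay as the last step left them, time stands still between calls to the robot, and variables do not carry over. Pictures are saved under pics/ and viewed, and the job is handed in when it is done.

Besides the shell and the picture viewer there is one more tool, called as name(argument=value, ...), one argument or row to a line, values as JSON. drive_tool: Moves the arm, as the interface text tells. Shifts and turns lie within -1 to 1; 1 stands for 2.5 cm of shift or 6 degrees of turn. Its arguments: {"type":"object","properties":{"plan":{"type":"array","items":{"type":"array","items":{"type":"array","items":{"type":"number","minimum":-1,"maximum":1}}}},"grip":{"type":"number"},"force":{"type":"number"}},"required":["plan"]}

```bash
ls; mkdir -p pics
python3 - <<'E'
from rig import robot,camera,camera_model
import cv2,numpy as np
print(robot.get_obs())
for n in("side","top"):
    im=camera(n); cv2.imwrite(f"pics/{n}0.png",im[:,:,::-1]); m=camera_model(n); print(n,np.round(m["K"],1).tolist(),np.round(m["world_to_cam"],4).tolist(),[k for k in m])
E
```

```text
pics
{'time': 0.0, 'q': array([-1.50150712e+00,  5.28485948e-01,  1.43392502e+00, -9.10919755e-06,
        1.18136067e+00, -1.78497195e-01]), 'joint_velocities': array([ 0.00290205, -0.00085503,  0.00201479,  0.00059431,  0.0016481 ,
        0.00117585]), 'joint_torque': array([-9.69896359e-05, -4.40046251e+01, -1.76591706e+01,  6.32063462e-02,
        5.84405672e-02, -1.72386826e-04]), 'position': array([ 0.1532915 , -0.60555277,  0.40375181]), 'tool_rot': array([ 9.92334246e-01,  1.23578142e-01,  5.52556259e-05, -1.08809755e-03]), 'ft_force': array([-0.18197429,  0.38712037,  0.17966096]), 'moment': array([-0.02291267,  0.00200362,  0.04757442]), 'grip_width': 0.0873593493533368}
side [[397.2, 0.0, 319.8], [0.0, 397.2, 196.7], [0.0, 0.0, 1.0]] [[-0.8461, -0.5328, 0.0147, 0.4705], [0.2382, -0.3533, 0.9047, -0.1967], [-0.4768, 0.769, 0.4258, -0.652], [0.0, 0.0, 0.0, 1.0]] ['K', 'world_to_cam']
top [[406.7, 0.0, 317.2], [0.0, 406.7, 194.5], [0.0, 0.0, 1.0]] [[0.0164, -0.9996, 0.0249, 0.0029], [0.9924, 0.0193, 0.1218, -0.5438], [-0.1223, 0.0228, 0.9922, -0.8766], [0.0, 0.0, 0.0, 1.0]] ['K', 'world_to_cam']
```

View pics/side0.png

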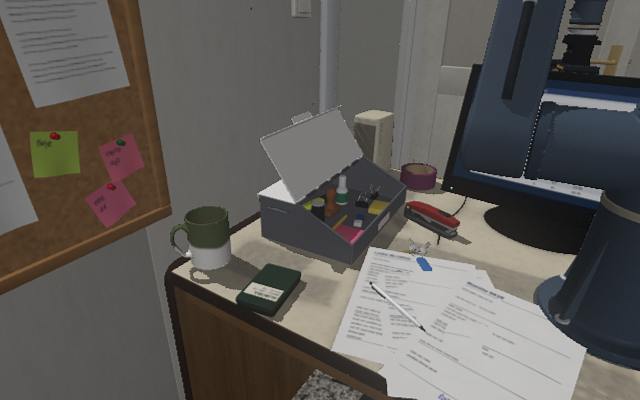

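View pics/top0.png

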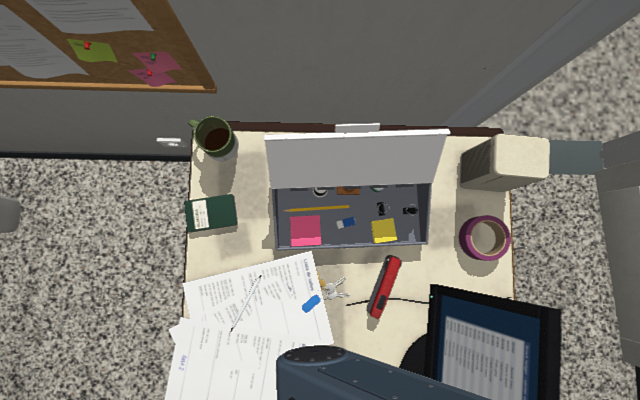

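Run:
```python
import cv2
a=cv2.imread("pics/top0.png")[115:260,175:455]; cv2.imwrite("pics/t0c.png",cv2.resize(a,(784,406),interpolation=cv2.INTER_CUBIC))
a=cv2.imread("pics/side0.png")[100:320,230:430]; cv2.imwrite("pics/s0c.png",cv2.resize(a,(545,600),interpolation=cv2.INTER_CUBIC))
```

```text
(no output)
```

View pics/t0c.png

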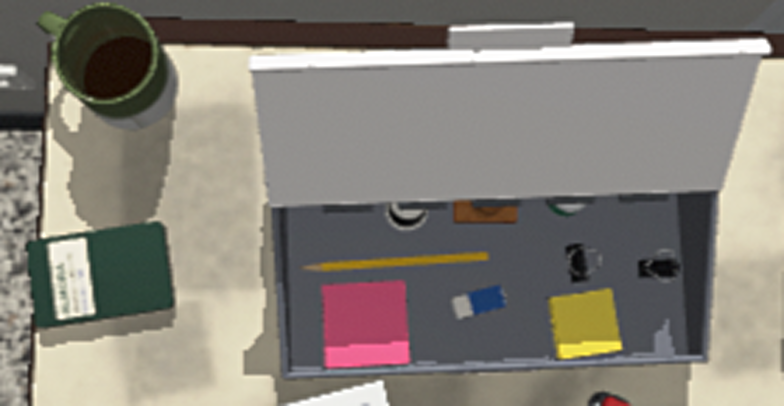

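View pics/s0c.png

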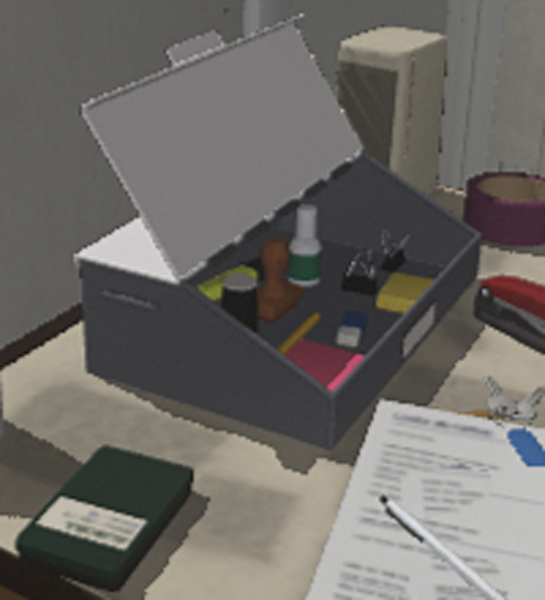

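```bash
cat > h.py <<'E'
import numpy as np
from rig import camera_model
M={n:camera_model(n) for n in("side","top")}
def proj(n,P):
    P=np.atleast_2d(P);m=M[n];W=np.array(m["world_to_cam"]);c=P@W[:3,:3].T+W[:3,3]
    q=np.c_[c[:,0],-c[:,1],-c[:,2]]@np.array(m["K"]).T
    return q[:,:2]/q[:,2:]
def ray(n,u,v):
    m=M[n];W=np.array(m["world_to_cam"]);d=np.linalg.inv(m["K"])@[u,v,1];d=np.array([d[0],-d[1],-d[2]])
    R=W[:3,:3];return -R.T@W[:3,3],R.T@d
def at_z(n,u,v,z):
    o,d=ray(n,u,v);return o+d*(z-o[2])/d[2]
def T(p,P):
    x,y,a=p[:3];P=np.atleast_2d(P);c,s=np.cos(a),np.sin(a)
    return np.c_[x+c*P[:,0]-s*P[:,1],y+s*P[:,0]+c*P[:,1],P[:,2]]
E
cat > fit.py <<'E'
from h import *
from scipy.optimize import least_squares
tz=lambda u,v:(u/2.8+175,v/2.8+115)
sz=lambda u,v:(u/2.725+230,v/2.7273+100)
obs=[("top",(-108,166,44),tz(285,373)),("top",(-108,-166,44),tz(707,358)),("top",(16,166,104),tz(272,206)),("top",(16,-166,104),tz(719,190)),
("side",(-108,166,44),sz(333,392)),("side",(-108,166,0),sz(331,447)),("side",(-108,-166,44),sz(480,236)),("side",(108,166,104),sz(78,258)),("side",(108,166,0),sz(88,372)),("side",(16,166,104),sz(182,279)),("side",(16,-166,104),sz(363,152))]
def res(p):return np.concatenate([proj(n,T(p,np.array(P)/1000))[0]-np.array(o) for n,P,o in obs])
r=least_squares(res,[.5,0,0]);b=r.x;print("bin",b.round(4));print(r.fun.reshape(-1,2).round(1).tolist())
# pad
po=[tz(28,242),tz(162,223),tz(174,308),tz(38,326)]
Q=np.array([at_z("top",*o,.018) for o in po]);print(Q.round(3).tolist());print("pad top c",Q.mean(0).round(4))
ps=[sz(20,545),sz(103,448),sz(193,467),sz(118,575)]
Q=np.array([at_z("side",*o,.018) for o in ps]);print(Q.round(3).tolist(),"c",Q.mean(0).round(4))
# stamp: foot front top edge corners
for o in (tz(455,206),tz(455,222),tz(518,222)):
    w=at_z("top",*o,.021);print("foot",w.round(4),T([0,0,-b[2]],w-[b[0],b[1],0]).round(4))
# side knob centre z .056 ; foot
w=at_z("side",*sz(274,250),.060);print("knob",w.round(4),T([0,0,-b[2]],w-[b[0],b[1],0]).round(4))
a=np.array
for n,o in(("mug",tz(110,50)),("mugR",tz(160,60))):print(n,at_z("top",*o,.09).round(3))
for n,o in(("flapedgeL",tz(252,66)),("R",tz(768,48)),("tab",tz(512,28))):print(n,at_z("top",*o,.22).round(3))
for f in (2.58,2.64,2.7):
    an=np.radians(205)-f
    for y in(-.168,.168):
        P=T(b,[.016+.144*np.cos(an),y,.102+.144*np.sin(an)]);print(f,P.round(3),proj("top",P).round(1),proj("side",P).round(1))
print("obs edges top",tz(252,66),tz(768,48),"side",sz(85,106),sz(301,16))
print("desk edge", at_z("top",250,129,0),at_z("top",450,130,0))
E
python3 fit.py
```

```text
bin [ 0.5382 -0.0593  0.0591]
[[-0.6, 1.2], [0.3, -0.0], [0.0, 0.5], [0.0, 0.0], [0.1, 1.3], [-0.3, 0.4], [-0.0, -1.4], [0.3, -2.2], [-1.0, -0.8], [-0.2, -0.1], [-0.2, -1.0]]
[[0.524, 0.31, 0.018], [0.541, 0.203, 0.018], [0.473, 0.191, 0.018], [0.457, 0.298, 0.018]]
pad top c [0.4988 0.2506 0.018 ]
[[0.517, 0.315, 0.018], [0.539, 0.209, 0.018], [0.475, 0.193, 0.018], [0.452, 0.303, 0.018]] c [0.4959 0.2552 0.018 ]
foot [ 0.5596 -0.0335  0.021 ] [[0.0229 0.0246 0.021 ]]
foot [ 0.5465 -0.0336  0.021 ] [[0.0098 0.0252 0.021 ]]
foot [ 0.5475 -0.0848  0.021 ] [[ 0.0078 -0.026   0.021 ]]
knob [ 0.5631 -0.0574  0.06  ] [[0.025  0.0005 0.06  ]]
mug [0.664 0.235 0.09 ]
mugR [0.657 0.197 0.09 ]
flapedgeL [0.62  0.113 0.22 ]
R [ 0.64  -0.222  0.22 ]
tab [ 0.649 -0.055  0.22 ]
2.58 [[ 0.642 -0.221  0.223]] [[449.6 130.5]] [[338.4 105.9]]
2.58 [[0.622 0.114 0.223]] [[264.1 137. ]] [[261.  138.1]]
2.64 [[ 0.649 -0.221  0.218]] [[448.3 127.5]] [[335.9 107.5]]
2.64 [[0.629 0.114 0.218]] [[264.3 133.9]] [[258.1 140. ]]
2.7 [[ 0.656 -0.221  0.213]] [[447.  124.7]] [[333.5 109.2]]
2.7 [[0.636 0.115 0.213]] [[264.5 131. ]] [[255.5 142.1]]
obs edges top (265.0, 138.57142857142858) (449.2857142857143, 132.14285714285714) side (261.1926605504587, 138.86627800388663) (340.45871559633025, 105.86660800058667)
desk edge [0.70009572 0.17293105 0.        ] [ 0.70887044 -0.30227594  0.        ]
```

```bash
python3 - <<'E'
from h import *
for n in M: print(n,ray(n,320,200))
def tri(a,b):
    o1,d1=ray("side",*a);o2,d2=ray("top",*b)
    A=np.c_[d1,-d2];t=np.linalg.lstsq(A,o2-o1,rcond=None)[0];p,q=o1+t[0]*d1,o2+t[1]*d2
    print(((p+q)/2).round(3),np.linalg.norm(p-q).round(3))
for a in((459,63),(444,182),(459,75)):
  for b in((431,285),(562,310)): print(a,b);tri(a,b)
print(proj("top",[.153,-.606,.4]),proj("side",[.153,-.606,.4]),proj("top",[0,0,.4]))
E
python3 - <<'E'
import cv2
a=cv2.imread("pics/side0.png")[0:370,390:640]; cv2.imwrite("pics/s0m.png",cv2.resize(a,(405,600)))
a=cv2.imread("pics/top0.png")[240:400,260:580]; cv2.imwrite("pics/t0m.png",cv2.resize(a,(800,400)))
E
```

```text
side (array([0.13406353, 0.68258351, 0.4486946 ]), array([ 0.4743131 , -0.76640066, -0.43327292]))
top (array([0.43247314, 0.03337365, 0.93596729]), array([ 0.10885277, -0.0297851 , -0.99372802]))
(459, 63) (431, 285)
[ 0.358 -0.149  0.355] 0.043
(459, 63) (562, 310)
[ 0.362 -0.327  0.345] 0.035
(444, 182) (431, 285)
[ 0.349 -0.228  0.076] 0.006
(444, 182) (562, 310)
[ 0.352 -0.52  -0.011] 0.13
(459, 75) (431, 285)
[ 0.355 -0.156  0.331] 0.043
(459, 75) (562, 310)
[ 0.359 -0.344  0.317] 0.039
[[810.42839819 476.31949413]] [[580.43743382  34.94077559]] [[328.18296709 614.21041734]]
```

View pics/s0m.png

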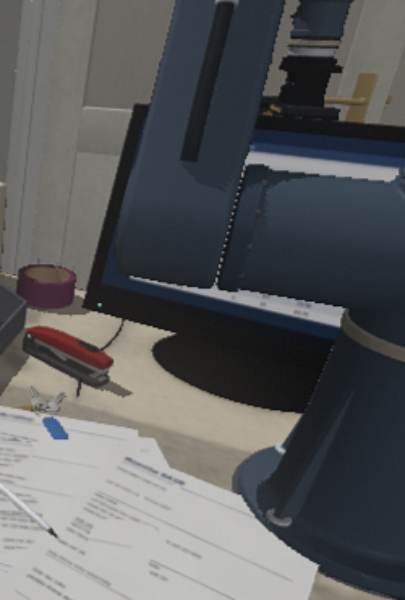

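View pics/t0m.png

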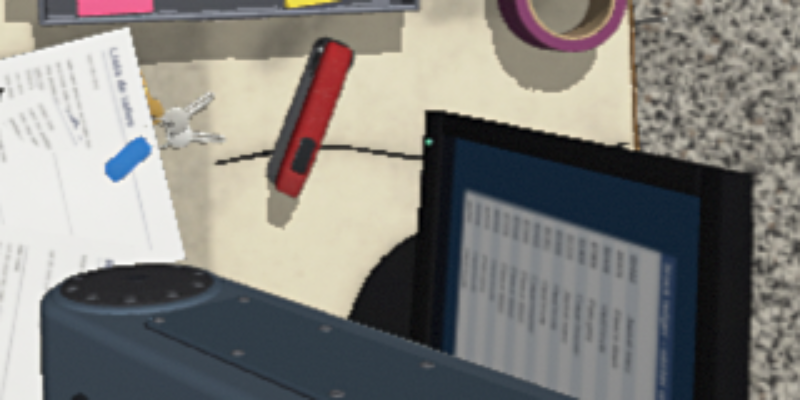

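Run:
```python
from h import *
def tri(a,b):
    o1,d1=ray("side",*a);o2,d2=ray("top",*b)
    A=np.c_[d1,-d2];t=np.linalg.lstsq(A,o2-o1,rcond=None)[0];p,q=o1+t[0]*d1,o2+t[1]*d2
    print(((p+q)/2).round(3),np.linalg.norm(p-q).round(3))
tri((474,65),(560,309)); tri((443,190),(430,285))
#speaker top corners: top img, z?
tri((356,115),(488,142)); tri((393,116),(500,183));tri((393,112),(549,178))
for p in ([.153,-.606,.3],[.153,-.606,.2]):print(proj("side",p))
```

```text
[ 0.346 -0.337  0.337] 0.001
[ 0.349 -0.233  0.053] 0.004
[ 0.633 -0.309  0.183] 0.001
[ 0.543 -0.331  0.189] 0.02
[ 0.568 -0.426  0.178] 0.005
[[569.44707615  75.22020026]]
[[559.30313855 112.39751356]]
```

drive_tool(
  plan=[
    [[0,0,1,0,0,0],[0.5,0,1,0,0,0],[1,0,1,0,0,0],[1,0.2,1,0,0,0],[1,0.4,0,0,0,-0.3],[1,0.4,0,0,0,-0.3],[1,0.4,0,0,0,-0.3],[1,0.4,0,0,0,-0.3]],
  ],
  grip=0.5,
)

```text
time: 1.1
position: [0.3166, -0.5604, 0.5041]
tool_rot: [0.998, 0.061, -0.0, -0.001]
ft_force: [-0.6, -0.1, -1.0]
grip_width: 0.0438
```

drive_tool(
  plan=[
    [[1,0.4,0,0,0,-0.3],[1,0.4,0,0,0,-0.3],[1,0.8,0,0,0,0],[1,1,0,0,0,0],[1,1,0,0,0,0],[1,1,0,0,0,0],[0.5,1,0,0,0,0],[0,1,0,0,0,0]],
  ],
)

```text
time: 2.1
position: [0.4792, -0.3947, 0.5039]
tool_rot: [1.0, 0.03, -0.0, -0.001]
ft_force: [0.9, 0.7, 0.7]
grip_width: 0.0431
```

Run:
```python
from rig import robot
o=robot.get_obs();print(o['q'].round(4).tolist(),o['position'].round(4).tolist(),o['tool_rot'].round(4))
```

```text
[-0.8689, 0.4307, 1.3173, 0.0003, 1.3948, 0.6413] [0.4792, -0.3947, 0.5039] [ 9.995e-01  3.030e-02 -3.000e-04 -6.000e-04]
```

drive_tool(
  plan=[
    [[0.3,1,0,0,-0.5,0],[0,1,0,0,-1,0],[-0.5,1,0,0,-1,0],[-0.5,1,-0.5,0,-1,0],[-0.5,1,-0.5,0,-1,0],[-0.5,1,-0.5,0,-1,0],[-0.5,1,-0.5,0,0,0],[-0.5,1,-0.5,0,0,0]],
  ],
)

```text
time: 3.1
position: [0.41, -0.1949, 0.4416]
tool_rot: [0.959, 0.028, 0.284, 0.008]
ft_force: [0.1, 0.0, 0.3]
grip_width: 0.0434
```

Run:
```python
from rig import robot
o=robot.get_obs();print(o['q'].round(4).tolist(),o['position'].round(4).tolist(),o['tool_rot'].round(4))
```

```text
[-0.8021, 0.1877, 1.951, 0.6601, 0.6921, 0.2587] [0.41, -0.1949, 0.4416] [0.9585 0.0282 0.2835 0.0082]
```

```bash
cat > kin.py <<'E'
import numpy as np
from scipy.spatial.transform import Rotation as R
from scipy.optimize import least_squares
D=[([-1.5015,.5285,1.4339,0,1.1814,-.1785],[.1533,-.6056,.4038],[.9923,.1236,0,-.001]),
([-0.8689,0.4307,1.3173,0.0003,1.3948,0.6413],[0.4792,-0.3947,0.5039],[.9995,.0303,-.0003,-.0006]),
([-0.8021,0.1877,1.951,0.6601,0.6921,0.2587],[0.41,-0.1949,0.4416],[0.9585,0.0282,0.2835,0.0082])]
def fk(q,p=None):
    R1=R.from_euler('z',q[0])*R.from_euler('y',q[1]);R2=R1*R.from_euler('y',q[2]);R3=R2*R.from_euler('z',q[3])*R.from_euler('y',q[4])
    T=R3*R.from_euler('z',q[5])
    if p is None:return T
    h,L1,o1,L2,o2,c,d=p
    return np.array([0,0,h])+R1.apply([o1,0,L1])+R2.apply([o2,0,L2])+R3.apply([c,0,d]),T
if __name__=="__main__":
    for q,p,t in D:
        print((fk(q).inv()*R.from_quat(t)).as_rotvec().round(3))
E
python3 kin.py
```

```text
[-0.    -0.     1.571]
[ 0.    -0.     1.571]
[-0.    -0.     1.571]
```

Run:
```python
from kin import *
pr=np.array([.3,.4,0.03,.4,0.03,0.03,.12])
for w in(1e-3,1e-2):
    s=least_squares(lambda p:np.r_[np.concatenate([fk(q,p)[0]-x for q,x,_ in D]),w*(p-pr)],pr);print(s.x.round(4),s.fun[:9].round(4))
```

```text
[ 0.49    0.8173 -0.3256  0.5128  0.245  -0.1046  0.5333] [-1.107e-01 -7.700e-03  4.000e-04 -8.470e-02 -7.170e-02 -3.000e-04
  1.000e-04  1.000e-04 -1.000e-04]
[ 0.462   0.8068 -0.2736  0.5037  0.2311 -0.0678  0.4881] [-1.107e-01 -7.600e-03 -1.200e-03 -8.490e-02 -7.150e-02  1.000e-03
 -1.000e-04 -3.000e-04  3.000e-04]
```

```bash
cat >> kin.py <<'E'
def fk2(q,p):
    R1=R.from_euler('z',q[0])*R.from_euler('y',q[1]);R2=R1*R.from_euler('y',q[2]);R3=R2*R.from_euler('z',q[3])*R.from_euler('y',q[4])
    h,L1,o1,L2,o2,c,d,y1,y2=p
    return np.array([0,0,h])+R1.apply([o1,y1,L1])+R2.apply([o2,0,L2])+R3.apply([c,y2,d])
E
python3 - <<'E'
from kin import *
pr=np.array([.2,.4,0,.4,0,0,.1,.11,0])
for y2 in(0,.11):
  pr[7]=.11-y2;pr[8]=y2
  for w in(1e-3,1e-2):
    s=least_squares(lambda p:np.r_[np.concatenate([fk2(q,p)-x for q,x,_ in D]),w*(p-pr)],pr);print(s.x.round(4),s.fun[:9].round(4))
E
```

```text
[ 0.2616  0.5718  0.0513  0.3701  0.1023  0.0208  0.0899  0.1263 -0.0153] [ 0.  0. -0. -0. -0.  0.  0. -0. -0.]
[ 0.2607  0.5711  0.0534  0.3694  0.1016  0.0217  0.0884  0.1268 -0.0157] [ 0.  0. -0. -0.  0.  0. -0. -0. -0.]
[ 0.2688  0.5813  0.0213  0.3826  0.1091  0.0086  0.1094  0.1174 -0.0064] [ 0.  0. -0. -0. -0.  0. -0. -0. -0.]
[ 0.267   0.5811  0.0231  0.3828  0.1084  0.0105  0.1072  0.1168 -0.0057] [ 0.      0.     -0.0001 -0.      0.      0.0001 -0.     -0.0001 -0.    ]
```

drive_tool(
  plan=[
    [[0,1,-0.5,0,0,0],[0,1,-0.5,0,0,0],[0,1,-0.5,0,0,0],[0,1,-0.5,0,0,0],[0,1,0,0,0,0]],
  ],
)

```text
time: 3.72
position: [0.4103, -0.0699, 0.3912]
tool_rot: [0.959, 0.028, 0.283, 0.008]
ft_force: [0.5, -0.3, -0.5]
grip_width: 0.0438
```

```bash
cat > fitk.py <<'E'
from kin import *
from rig import robot
import json,os
o=robot.get_obs();print(o['time'],o['q'].round(4).tolist(),o['position'].round(4).tolist(),o['tool_rot'].round(4))
L=json.load(open("log.json")) if os.path.exists("log.json") else []
L.append((o['q'].tolist(),o['position'].tolist()));json.dump(L,open("log.json","w"))
A=[(q,x) for q,x,_ in D]+L
pr=np.array([.26,.57,0.02,.37,0.1,0.01,.1,.11,0])
w=1e-3
s=least_squares(lambda p:np.r_[np.concatenate([fk2(q,p)-np.array(x) for q,x in A]),w*(p-pr)],pr);P=s.x
print(P.round(4),abs(s.fun[:-9]).max().round(4))
lo=np.array([-3.08,-.75,.22,-1.43,0,-2.85]);hi=np.array([3.08,2.2,2.44,4.57,2.65,2.85])
off=fk(D[0][0]).inv()*R.from_quat(D[0][2])
off=R.from_euler('z',np.pi/2)
def tool(theta,yaw=.0591):
    z=np.array([np.cos(theta)*np.cos(yaw),np.cos(theta)*np.sin(yaw),-np.sin(theta)]);y=np.array([np.sin(yaw),-np.cos(yaw),0]);x=np.cross(y,z)
    return R.from_matrix(np.c_[x,y,z])
def ik(pos,Rt,q0):
    f=lambda q:np.r_[fk2(q,P)-pos,.2*((fk(q)*off).inv()*Rt).as_rotvec()]
    q0=np.clip(q0,lo+1e-3,hi-1e-3)
    r=least_squares(f,q0,bounds=(lo,hi));return r.x,np.abs(r.fun).max()
if __name__=="__main__":
  g=np.array([.5637,-.0578,.056])
  for th in(30,40,45,50,55,60):
    Rt=tool(np.radians(th));z=Rt.as_matrix()[:,2]
    for nm,back in(("g",.157),("pre",.24)):
        pos=g-z*back
        for q0 in(o['q'],np.r_[o['q'][:3],3.1,.3,-2.5]):
            q,e=ik(pos,Rt,q0);print(th,nm,q.round(2).tolist(),e.round(4))
E
python3 fitk.py
```

```text
3.725 [-0.5234, 0.2201, 2.1142, 0.7669, 0.4032, 0.3357] [0.4103, -0.0699, 0.3912] [0.9588 0.0281 0.2826 0.0076]
[ 0.2739  0.5881  0.      0.3916  0.114  -0.      0.1232  0.1111 -0.    ] 0.0
30 g [-0.56, 1.09, 2.31, 2.58, 1.27, -1.73] 0.0
30 g [-0.56, 1.09, 2.31, 2.58, 1.27, -1.73] 0.0
30 pre [-0.7, 1.05, 2.44, 2.45, 1.27, -1.81] 0.0256
30 pre [-0.7, 1.05, 2.44, 2.45, 1.27, -1.81] 0.0256
40 g [-0.52, 0.94, 2.26, 2.59, 0.92, -1.61] 0.0
40 g [-0.52, 0.94, 2.26, 2.59, 0.92, -1.61] 0.0
40 pre [-0.64, 0.85, 2.43, 2.51, 0.99, -1.68] 0.0
40 pre [-0.64, 0.85, 2.43, 2.51, 0.99, -1.68] 0.0
45 g [-0.49, 0.88, 2.22, 2.57, 0.75, -1.54] 0.0
45 g [-0.49, 0.88, 2.22, 2.57, 0.75, -1.54] 0.0
45 pre [-0.59, 0.74, 2.37, 2.47, 0.76, -1.54] 0.0
45 pre [-0.59, 0.74, 2.37, 2.47, 0.76, -1.54] 0.0
50 g [-0.47, 0.82, 2.18, 2.51, 0.58, -1.44] 0.0
50 g [-0.47, 0.82, 2.18, 2.51, 0.58, -1.44] 0.0
50 pre [-0.55, 0.66, 2.3, 2.37, 0.55, -1.37] 0.0
50 pre [-0.55, 0.66, 2.3, 2.37, 0.55, -1.37] 0.0
55 g [-0.44, 0.78, 2.13, 2.4, 0.42, -1.29] 0.0
55 g [-0.44, 0.78, 2.13, 2.4, 0.42, -1.29] 0.0
55 pre [-0.51, 0.59, 2.23, 2.15, 0.38, -1.09] 0.0
55 pre [-0.51, 0.59, 2.23, 2.15, 0.38, -1.09] 0.0
60 g [-0.42, 0.74, 2.07, 2.14, 0.28, -1.01] 0.0
60 g [-0.42, 0.74, 2.07, 2.14, 0.28, -1.01] 0.0
60 pre [-0.47, 0.56, 2.15, 1.67, 0.26, -0.57] 0.0
60 pre [-0.47, 0.56, 2.15, 1.67, 0.26, -0.57] 0.0
```

```bash
cat > d.py <<'E'
import sys
from fitk import *
# usage: th_deg contact xyz back [yaw]
th=float(sys.argv[1]);c=np.array(list(map(float,sys.argv[2:5])));back=float(sys.argv[5]);yaw=float(sys.argv[6]) if len(sys.argv)>6 else .0591
Rt=tool(np.radians(th),yaw);pos=c-back*Rt.as_matrix()[:,2]
q,e=ik(pos,Rt,o['q']);print("target",pos.round(4),"ik",q.round(2),e.round(4))
print("shift units",((pos-o['position'])/.025).round(2),"turn units",((Rt*R.from_quat(o['tool_rot']).inv()).as_rotvec()/np.radians(6)).round(2))
E
python3 d.py 42 .5637 -.0578 .054 .24
```

```text
3.725 [-0.5234, 0.2201, 2.1142, 0.7669, 0.4032, 0.3357] [0.4103, -0.0699, 0.3912] [0.9588 0.0281 0.2826 0.0076]
[ 0.2739  0.5881 -0.      0.3916  0.114  -0.      0.1232  0.1111 -0.    ] 0.0
target [ 0.3857 -0.0683  0.2146] ik [-0.62  0.81  2.41  2.5   0.9  -1.63] 0.0
shift units [-0.98  0.06 -7.06] turn units [ 0.43 -2.51  0.13]
```

drive_tool(
  plan=[
    [[-0.1,0,-0.8,0.05,-0.3,0],[-0.1,0,-0.9,0.05,-0.3,0],[-0.1,0,-0.9,0.05,-0.3,0],[-0.1,0,-0.9,0.05,-0.3,0],[-0.1,0,-0.9,0.05,-0.3,0],[-0.1,0,-0.9,0.05,-0.3,0.05],[-0.2,0,-0.9,0.05,-0.3,0.05],[-0.2,0,-0.9,0.05,-0.3,0.05]],
  ],
)

```text
time: 4.72
position: [0.3888, -0.0697, 0.2321]
tool_rot: [0.919, 0.032, 0.393, -0.015]
ft_force: [0.1, 1.0, 0.5]
grip_width: 0.0437
```

```bash
python3 d.py 42 .5637 -.0578 .054 .24;python3 - <<'E'
from rig import camera
import cv2
for n in("top","side"):cv2.imwrite(f"pics/{n}1.png",camera(n)[:,:,::-1])
a=cv2.imread("pics/side1.png")[80:330,220:450];a=cv2.resize(a,(552,600),interpolation=cv2.INTER_CUBIC);cv2.imwrite("pics/s1c.png",a)
E
```

```text
4.725 [-0.6157, 0.7312, 2.3839, 2.4352, 0.7874, -1.5432] [0.3888, -0.0697, 0.2321] [ 0.919   0.0323  0.3927 -0.0153]
[ 0.2741  0.5881 -0.      0.3917  0.1141 -0.      0.1232  0.111  -0.    ] 0.0
target [ 0.3857 -0.0683  0.2146] ik [-0.62  0.81  2.41  2.5   0.9  -1.63] 0.0
shift units [-0.13  0.05 -0.7 ] turn units [-0.01 -0.29 -0.12]
```

View pics/s1c.png

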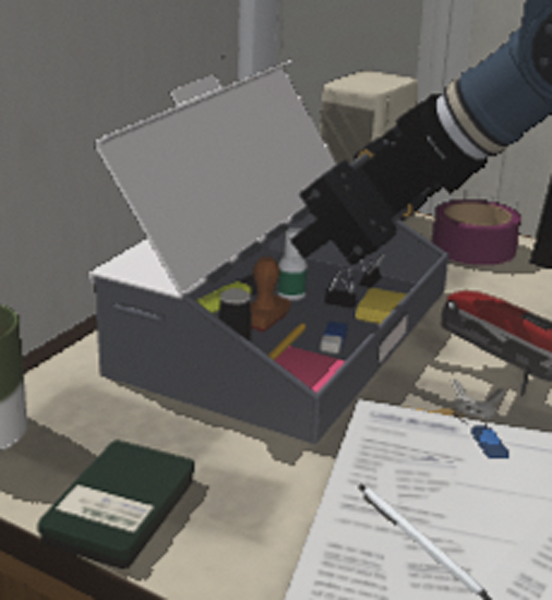

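View pics/top1.png

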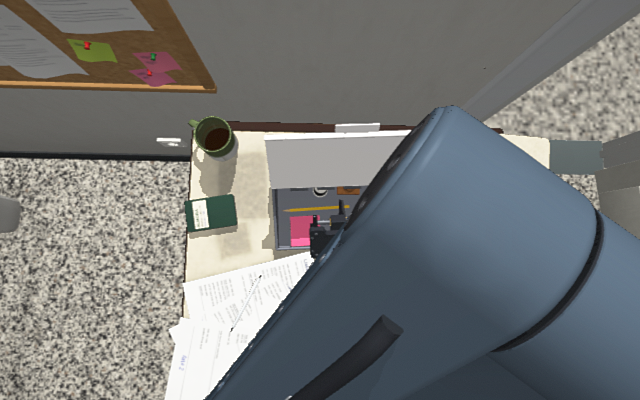

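The side view shows the half-closed gripper just in front of and above the stamp's knob (crop ~265,270), clear of the bin. Going in.

```bash
python3 d.py 42 .5637 -.0578 .054 .17|tail -2
```

```text
target [ 0.4376 -0.0653  0.1678] ik [-0.52  0.9   2.27  2.58  0.86 -1.59] 0.0
shift units [ 1.97  0.18 -2.51] turn units [-0.06 -0.36 -0.1 ]
```

drive_tool(
  plan=[
    [[-0.1,0.05,-0.6,-0.06,-0.36,-0.1],[0.3,0.03,-0.3,0,0,0],[0.4,0.02,-0.35,0,0,0],[0.4,0.02,-0.35,0,0,0],[0.4,0.03,-0.35,0,0,0],[0.4,0.03,-0.35,0,0,0],[0.17,0,-0.2,0,0,0],[0,0,0,0,0,0]],
  ],
)

```text
time: 5.82
position: [0.4381, -0.0648, 0.1699]
tool_rot: [0.912, 0.029, 0.409, -0.01]
ft_force: [-0.1, -0.2, -0.2]
grip_width: 0.0434
```

```bash
python3 d.py 42 .5637 -.0578 .054 .17|tail -2;python3 - <<'E'
from rig import camera
import cv2
for n in("side",):cv2.imwrite(f"pics/{n}2.png",camera(n)[:,:,::-1])
a=cv2.imread("pics/side2.png")[120:270,260:420];a=cv2.resize(a,(640,600),interpolation=cv2.INTER_CUBIC);cv2.imwrite("pics/s2c.png",a)
E
```

```text
target [ 0.4376 -0.0653  0.1678] ik [-0.52  0.9   2.27  2.58  0.86 -1.59] 0.0
shift units [-0.02 -0.02 -0.08] turn units [ 0.04  0.05 -0.02]
```

View pics/s2c.png

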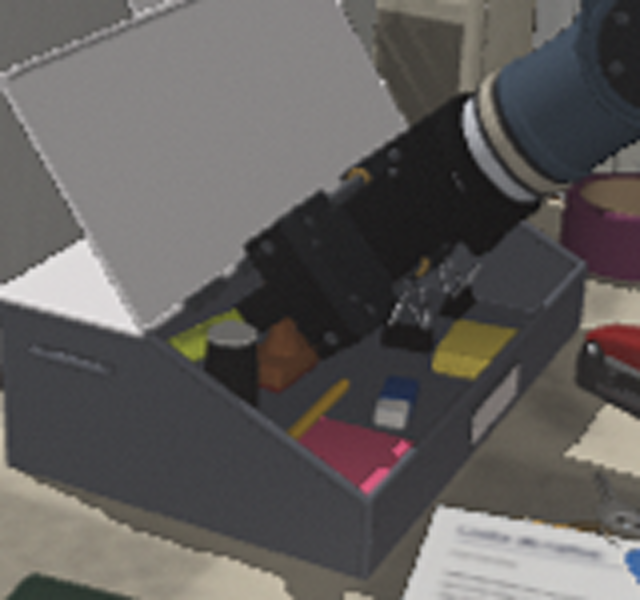

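Fingers straddle the handle (crop ~265,310), no contact force. Closing.

drive_tool(
  plan=[
    [[0,0,-0.06,0,0,0],[0,0,0,0,0,0],[0,0,0,0,0,0],[0,0,0,0,0,0],[0,0,0,0,0,0]],
  ],
  grip=1,
  force=30,
)

```text
time: 6.5
position: [0.4379, -0.0649, 0.1688]
tool_rot: [0.912, 0.029, 0.409, -0.01]
ft_force: [0.7, 0.1, -0.3]
grip_width: 0.0235
```

drive_tool(
  plan=[
    [[0,0,0.3,0,0,0],[-0.2,0,0.3,0,0,0],[-0.6,-0.03,0.1,0,0,0],[-0.7,-0.05,0.1,0,0,0],[-0.5,-0.03,0.5,0,0,0],[0,0,1,0,0,0],[0,0,1,0,0,0],[0,0,1,0,0,0]],
  ],
)

```text
time: 7.5
position: [0.3873, -0.0675, 0.2777]
tool_rot: [0.912, 0.029, 0.409, -0.01]
ft_force: [-0.1, -0.6, -0.2]
grip_width: 0.0236
```

```bash
python3 d.py 42 .4975 .2528 .075 .17|tail -2;python3 - <<'E'
from rig import camera
import cv2
for n in("side",):cv2.imwrite(f"pics/{n}3.png",camera(n)[:,:,::-1])
a=cv2.imread("pics/side3.png")[80:280,240:440];a=cv2.resize(a,(600,600),interpolation=cv2.INTER_CUBIC);cv2.imwrite("pics/s3c.png",a)
E
```

```text
target [0.3714 0.2453 0.1888] ik [ 0.4   0.83  2.23  3.51  0.76 -1.61] 0.0
shift units [-0.63 12.51 -3.56] turn units [ 0.05  0.06 -0.01]
```

View pics/s3c.png

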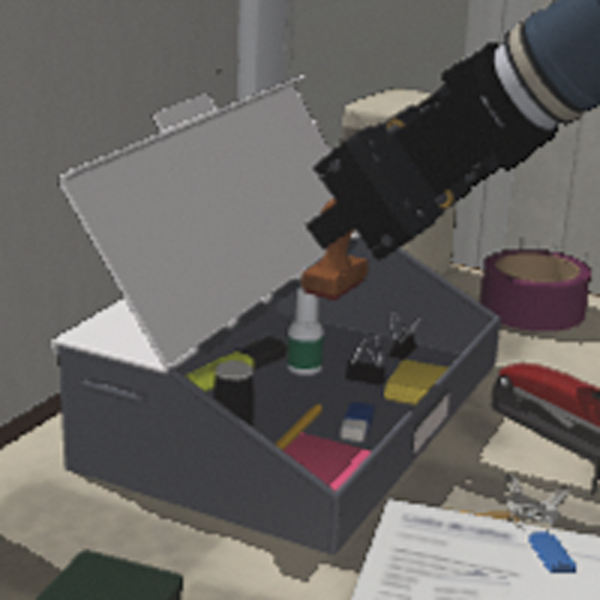

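drive_tool(
  plan=[
    [[0,0.3,1,0,0,0],[-0.1,0.8,0.3,0,0,0],[-0.1,1,0,0,0,0],[-0.1,1,0,0,0,0],[-0.1,1,0,0,0,0],[-0.1,1,0,0,0,0],[-0.1,1,0,0,0,0],[0,1,0,0,0,0]],
  ],
)

```text
time: 8.55
position: [0.3719, 0.1105, 0.309]
tool_rot: [0.912, 0.029, 0.409, -0.01]
ft_force: [0.4, -0.7, 0.3]
grip_width: 0.0236
```

drive_tool(
  plan=[
    [[0,1,0,0,0,0],[0,1,0,0,0,0],[0,1,0,0,0,0],[0,1,0,0,0,0],[0,1,-0.5,0,0,0],[0,0.4,-1,0,0,0],[0,0,-1,0,0,0],[0,0,-1,0,0,0]],
  ],
)

```text
time: 9.55
position: [0.3724, 0.2447, 0.221]
tool_rot: [0.912, 0.029, 0.409, -0.01]
ft_force: [-1.0, -0.2, -0.6]
grip_width: 0.0236
```

```bash
python3 d.py 42 .4975 .2528 .069 .17|tail -2;python3 - <<'E'
from rig import camera
import cv2
for n in("side","top"):cv2.imwrite(f"pics/{n}4.png",camera(n)[:,:,::-1])
a=cv2.imread("pics/side4.png")[170:320,200:350];a=cv2.resize(a,(600,600),interpolation=cv2.INTER_CUBIC);cv2.imwrite("pics/s4c.png",a)
a=cv2.imread("pics/top4.png")[120:270,150:350];a=cv2.resize(a,(800,600),interpolation=cv2.INTER_CUBIC);cv2.imwrite("pics/t4c.png",a)
E
```

```text
target [0.3714 0.2453 0.1828] ik [ 0.4   0.85  2.23  3.51  0.78 -1.6 ] 0.0
shift units [-0.04  0.02 -1.53] turn units [ 0.04  0.06 -0.02]
```

View pics/s4c.png

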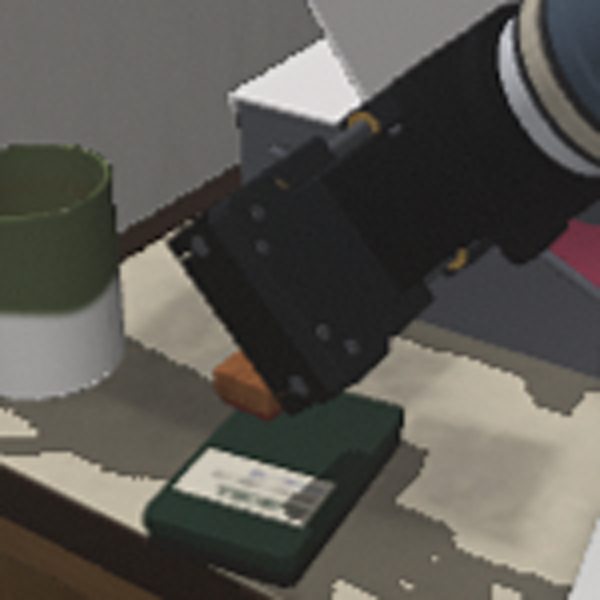

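View pics/t4c.png

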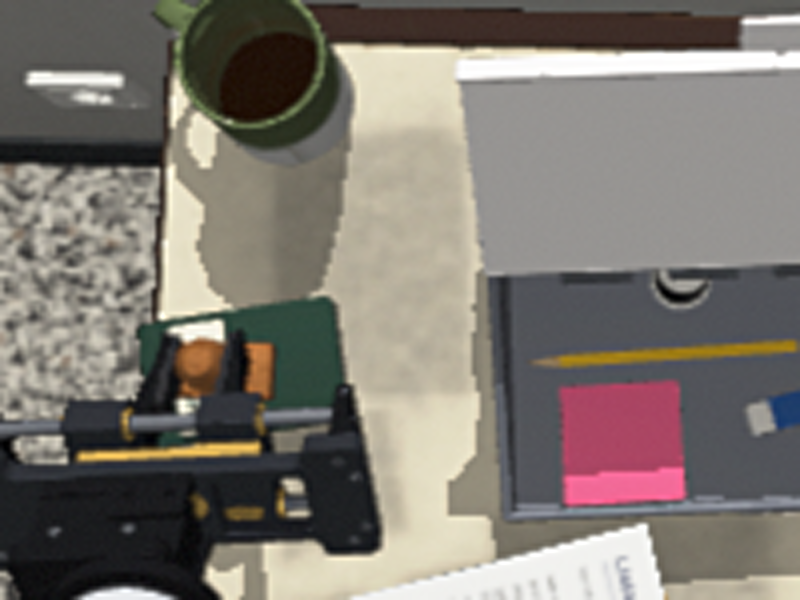

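drive_tool(
  plan=[
    [[0,0,-0.5,0,0,0],[0,0,-0.5,0,0,0],[0,0,-0.3,0,0,0],[0,0,-0.15,0,0,0],[0,0,0,0,0,0]],
  ],
)

```text
time: 10.28
position: [0.373, 0.2448, 0.1849]
tool_rot: [0.912, 0.029, 0.409, -0.01]
ft_force: [0.1, 0.1, -0.3]
grip_width: 0.0236
```

```bash
python3 d.py 42 .4975 .2528 .069 .17|tail -2;python3 - <<'E'
from rig import camera
import cv2
for n in("side",):cv2.imwrite(f"pics/{n}5.png",camera(n)[:,:,::-1])
a=cv2.imread("pics/side5.png")[200:320,220:340];a=cv2.resize(a,(600,600),interpolation=cv2.INTER_CUBIC);cv2.imwrite("pics/s5c.png",a)
E
```

```text
target [0.3714 0.2453 0.1828] ik [ 0.4   0.85  2.23  3.51  0.78 -1.6 ] 0.0
shift units [-0.06  0.02 -0.08] turn units [ 0.04  0.06 -0.02]
```

View pics/s5c.png

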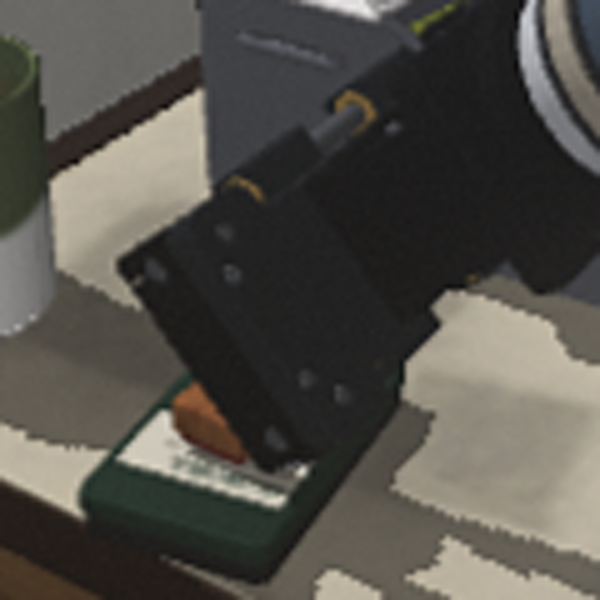

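drive_tool(
  plan=[
    [[0,0,-0.08,0,0,0],[0,0,-0.05,0,0,0],[0,0,0,0,0,0]],
  ],
)

```text
time: 10.7
position: [0.373, 0.2449, 0.1824]
tool_rot: [0.911, 0.029, 0.411, -0.01]
ft_force: [-1.1, -0.2, 4.8]
grip_width: 0.0238
```

drive_tool(
  plan=[
    [[0,0,0,0,0,0],[0,0,0,0,0,0],[0,0,0,0,0,0]],
  ],
  grip=0.45,
)

```text
time: 11.08
position: [0.373, 0.2448, 0.1816]
tool_rot: [0.912, 0.029, 0.409, -0.01]
ft_force: [0.4, -0.4, 0.2]
grip_width: 0.044
```

drive_tool(
  plan=[
    [[-0.3,-0.02,0.27,0,0,0],[-0.5,-0.03,0.45,0,0,0],[-0.5,-0.03,0.45,0,0,0],[-0.5,-0.03,0.7,0,0,0],[-0.4,0,1,0,0,0],[0,0,1,0,0,0]],
  ],
)

```text
time: 11.82
position: [0.3158, 0.2417, 0.2795]
tool_rot: [0.912, 0.03, 0.408, -0.01]
ft_force: [0.2, -0.6, 0.0]
grip_width: 0.0481
```

```bash
python3 fitk.py|head -2;python3 - <<'E'
from rig import camera
import cv2
for n in("side","top"):cv2.imwrite(f"pics/{n}6.png",camera(n)[:,:,::-1])
a=cv2.imread("pics/side6.png")[200:320,220:340];a=cv2.resize(a,(600,600),interpolation=cv2.INTER_CUBIC);cv2.imwrite("pics/s6c.png",a)
a=cv2.imread("pics/top6.png")[110:270,170:350];a=cv2.resize(a,(675,600),interpolation=cv2.INTER_CUBIC);cv2.imwrite("pics/t6c.png",a)
E
```

```text
11.825 [0.4646, 0.569, 2.3149, 3.6821, 0.6109, -1.7551] [0.3158, 0.2417, 0.2795] [ 0.9124  0.0296  0.4081 -0.0102]
[ 2.742e-01  5.880e-01 -1.000e-04  3.917e-01  1.141e-01 -0.000e+00
```

View pics/s6c.png

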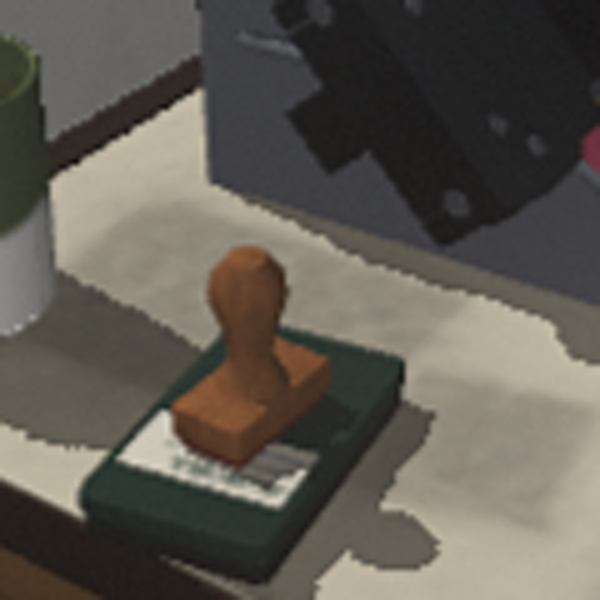

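View pics/t6c.png

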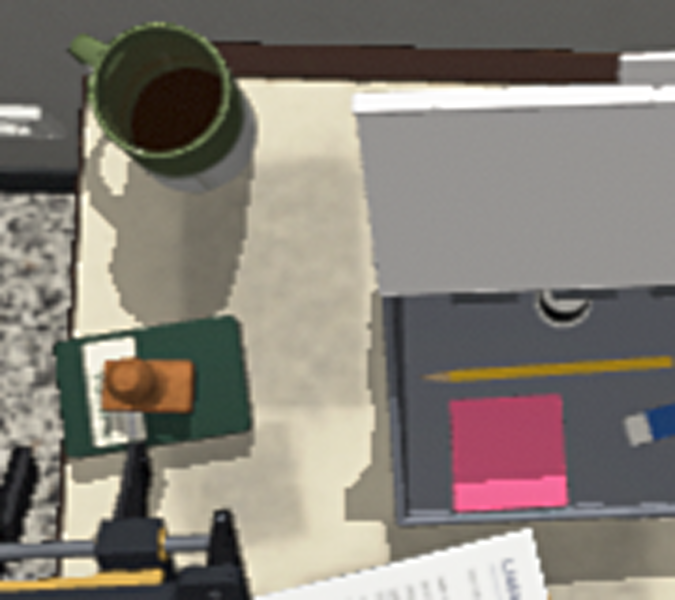

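The stamp stands upright near the pad centre, foot centre at crop (149,385) against pad centre (155,387). Now the flap: go over its edge with the closed gripper pointing down.

```bash
python3 d.py 90 .655 .0165 .285 .182|tail -2; python3 d.py 75 .48 .18 .27 .182|tail -2;python3 d.py 90 .437 .0165 .055 .182|tail -2
```

```text
target [0.655  0.0165 0.467 ] ik [-0.15  0.47  1.74  1.98  0.   -0.63] 0.1816
shift units [13.53 -9.02  7.43] turn units [-0.46  8.09 -0.04]
target [0.433  0.1772 0.4458] ik [ 0.14  0.27  2.09  2.28  0.   -0.63] 0.1034
shift units [ 4.65 -2.59  6.59] turn units [-0.31  5.59 -0.03]
target [0.437  0.0165 0.237 ] ik [-0.23  0.66  2.19  2.32  0.   -1.04] 0.0558
shift units [ 4.81 -9.02 -1.77] turn units [-0.46  8.09 -0.04]
```

```bash
cat > sim.py <<'E'
from fitk import *
from scipy.spatial.transform import Slerp
# each: th, tip xyz
def run(wps,start_q,start_p,start_R,n=10):
    q=start_q;p=start_p;Rr=start_R
    for th,tip,yaw in wps:
        R2=tool(np.radians(th),yaw);p2=np.array(tip)-.182*R2.as_matrix()[:,2]
        s=Slerp([0,1],R.concatenate([Rr,R2]));qp=q
        mx=0
        for k in range(1,n+1):
            qn,e=ik(p+(p2-p)*k/n,s(k/n),q);mx=max(mx,e);
            q=qn
        print(th,tip,"TCP",p2.round(3),q.round(2),"err",round(mx,4),"dq",np.abs(q-qp).max().round(2))
        p,Rr=p2,R2
y=.0591
print("A: retrace")
w=[(42,(.45,.10,.19),y),(42,(.46,-.06,.19),y),(57,(.50,-.07,.25),y),(75,(.50,-.07,.27),y),(90,(.50,-.05,.28),y),(90,(.655,.0165,.285),y),(90,(.655,.0165,.195),y),(90,(.55,.0165,.21),y),(90,(.437,.0165,.055),y)]
run(w,o['q'],o['position'],R.from_quat(o['tool_rot']))
print("B: y=0")
w[1]=(42,(.46,.02,.19),y);w[2]=(57,(.50,.02,.25),y);w[3]=(75,(.50,.02,.27),y);w[4]=(90,(.52,.02,.28),y)
run(w,o['q'],o['position'],R.from_quat(o['tool_rot']))
E
python3 sim.py
```

```text
11.925 [0.4644, 0.5658, 2.3134, 3.6805, 0.6137, -1.753] [0.3168, 0.2421, 0.2812] [ 0.9109  0.0288  0.4114 -0.0114]
[ 0.2742  0.588  -0.      0.3917  0.1141  0.      0.1232  0.111   0.    ] 0.0
A: retrace
42 (0.45, 0.1, 0.19) TCP [0.315 0.092 0.312] [-0.07  0.4   2.44  2.99  0.49 -1.52] err 0.0155 dq 0.7
42 (0.46, -0.06, 0.19) TCP [ 0.325 -0.068  0.312] [-0.74  0.41  2.44  2.04  0.63 -1.19] err 0.0229 dq 0.95
57 (0.5, -0.07, 0.25) TCP [ 0.401 -0.076  0.403] [-0.56  0.19  2.11  0.77  0.48  0.32] err 0.0044 dq 1.51
75 (0.5, -0.07, 0.27) TCP [ 0.453 -0.073  0.446] [-0.44  0.21  1.85  0.16  0.86  0.98] err 0.0 dq 0.66
90 (0.5, -0.05, 0.28) TCP [ 0.5   -0.05   0.462] [-0.32  0.29  1.66 -0.    1.19  1.19] err 0.0 dq 0.33
90 (0.655, 0.0165, 0.285) TCP [0.655 0.016 0.467] [-0.15  0.51  1.28  0.    1.35  1.37] err 0.0 dq 0.38
90 (0.655, 0.0165, 0.195) TCP [0.655 0.016 0.377] [-0.15  0.6   1.38  0.    1.16  1.37] err 0.0 dq 0.19
90 (0.55, 0.0165, 0.21) TCP [0.55  0.016 0.392] [-0.17  0.44  1.64 -0.    1.06  1.34] err 0.0 dq 0.26
90 (0.437, 0.0165, 0.055) TCP [0.437 0.016 0.237] [-0.22  0.6   2.
[... 263 characters left out ...]
 0.25) TCP [0.401 0.014 0.403] [-0.31  0.17  2.13  0.61  0.35  0.68] err 0.0108 dq 1.95
75 (0.5, 0.02, 0.27) TCP [0.453 0.017 0.446] [-0.23  0.2   1.87  0.1   0.83  1.22] err 0.0 dq 0.54
90 (0.52, 0.02, 0.28) TCP [0.52  0.02  0.462] [-0.18  0.32  1.62 -0.    1.2   1.34] err 0.0 dq 0.37
90 (0.655, 0.0165, 0.285) TCP [0.655 0.016 0.467] [-0.15  0.51  1.28  0.    1.35  1.37] err 0.0 dq 0.34
90 (0.655, 0.0165, 0.195) TCP [0.655 0.016 0.377] [-0.15  0.6   1.38  0.    1.16  1.37] err 0.0 dq 0.19
90 (0.55, 0.0165, 0.21) TCP [0.55  0.016 0.392] [-0.17  0.44  1.64 -0.    1.06  1.34] err 0.0 dq 0.26
90 (0.437, 0.0165, 0.055) TCP [0.437 0.016 0.237] [-0.22  0.6   2.03 -0.    0.5   1.29] err 0.0 dq 0.56
```

drive_tool(
  plan=[
    [[0.4,-1,0.3,0,0,0],[0.4,-1,0.3,0,0,0],[0.4,-1,0.3,0,0,0],[0.3,-1,0.3,0,0,0],[0.3,-1,0,0,0,0],[0.3,-1,0,0,0,0],[0.3,-1,0,0,0,0],[0.3,-1,0,0,0,0]],
  ],
  grip=1,
)

```text
time: 12.92
position: [0.385, 0.0416, 0.3082]
tool_rot: [0.912, 0.029, 0.409, -0.011]
ft_force: [0.0, -0.2, 0.2]
grip_width: 0.0006
```

drive_tool(
  plan=[
    [[0.1,-1,0,0,0,0],[0.1,-1,0.2,0,0.2,0],[0,-1,0.5,0,0.4,0],[0,-1,0.5,0,0.4,0],[0,-0.5,0.5,0,0.4,0],[0,0,0.5,0,0.4,0],[0.1,0,0.6,0,0.4,0],[0.2,0,0.6,0,0.4,0]],
  ],
)

```text
time: 13.92
position: [0.3971, -0.0661, 0.3903]
tool_rot: [0.958, 0.027, 0.284, -0.017]
ft_force: [0.1, -0.3, 0.1]
grip_width: 0.0005
```

```bash
python3 d.py 90 .50 -.04 .28 .182
```

```text
13.925 [-0.5495, 0.2058, 2.1431, 0.8433, 0.4498, 0.2554] [0.3971, -0.0661, 0.3903] [ 0.9583  0.0272  0.2841 -0.0169]
[ 0.2742  0.588  -0.      0.3917  0.1141  0.      0.1232  0.111   0.    ] 0.0
target [ 0.5   -0.04   0.462] ik [-0.3   0.29  1.66  0.    1.19  1.21] 0.0
shift units [4.12 1.04 2.87] turn units [-0.49  5.49  0.02]
```

Wrist unwound well. Untilt to vertical, then go over the flap.

drive_tool(
  plan=[
    [[0.3,0,0.6,-0.05,0.6,0],[0.4,0,0.6,-0.05,0.7,0],[0.5,0.1,0.6,-0.05,0.7,0],[0.5,0.1,0.5,-0.05,0.7,0],[0.6,0.2,0.5,-0.05,0.7,0],[0.6,0.2,0.3,-0.05,0.7,0],[0.6,0.2,0,-0.1,0.7,0],[0.6,0.2,0,-0.1,0.7,0]],
  ],
)

```text
time: 14.92
position: [0.5002, -0.0412, 0.4672]
tool_rot: [1.0, 0.028, -0.001, 0.002]
ft_force: [1.0, 0.6, -0.7]
grip_width: 0.0007
```

```bash
python3 d.py 90 .658 .0165 .28 .182
```

```text
14.925 [-0.3041, 0.2856, 1.6549, -0.0046, 1.2023, 1.212] [0.5002, -0.0412, 0.4672] [ 0.9996  0.0282 -0.0012  0.0018]
[ 0.2742  0.588  -0.      0.3917  0.1141 -0.      0.1233  0.111   0.    ] 0.0
target [0.658  0.0165 0.462 ] ik [-0.14  0.52  1.28  0.    1.34  1.37] 0.0
shift units [ 6.31  2.31 -0.21] turn units [ 0.04 -0.02  0.03]
```

drive_tool(
  plan=[
    [[0.6,0.3,0,0,0,0],[0.9,0.4,0,0,0,0],[1,0.4,0,0,0,0],[1,0.4,0,0,0,0],[1,0.4,0,0,0,0],[1,0.4,0,0,0,0],[0.8,0,0,0,0,0],[0,0,0,0,0,0]],
  ],
)

```text
time: 15.92
position: [0.6587, 0.0161, 0.4669]
tool_rot: [1.0, 0.029, 0.001, 0.002]
ft_force: [-0.9, 0.9, -0.2]
grip_width: 0.0005
```

Run:
```python
from rig import camera
from h import *
import cv2
for n in("side","top"):cv2.imwrite(f"pics/{n}7.png",camera(n)[:,:,::-1])
a=cv2.imread("pics/side7.png")[0:280,180:480];a=cv2.resize(a,(640,597),interpolation=cv2.INTER_CUBIC);cv2.imwrite("pics/s7c.png",a)
a=cv2.imread("pics/top7.png")[40:260,170:470];a=cv2.resize(a,(800,586),interpolation=cv2.INTER_CUBIC);cv2.imwrite("pics/t7c.png",a)
```

```text
(no output)
```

View pics/s7c.png

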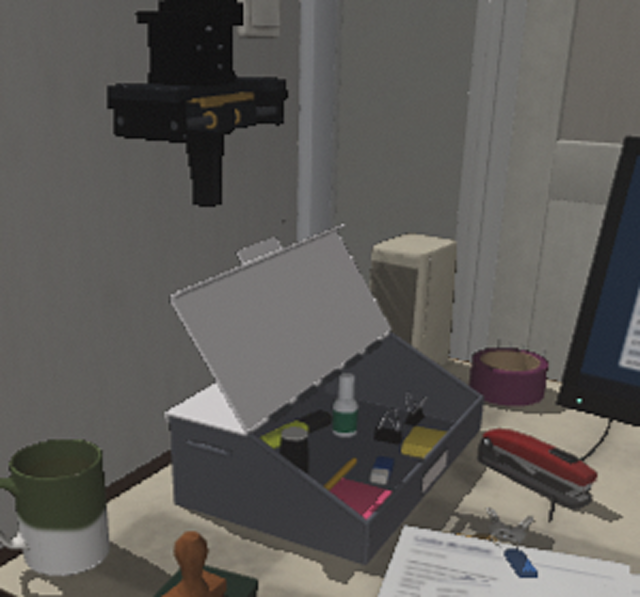

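View pics/t7c.png

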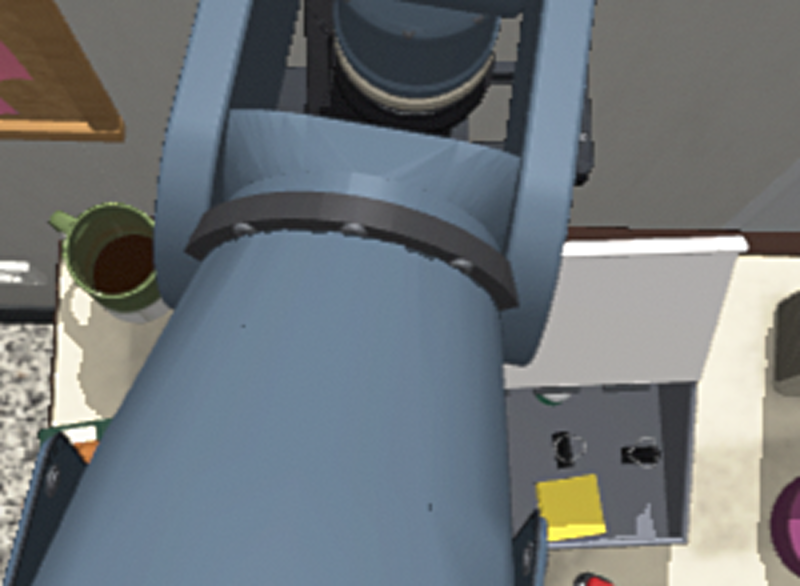

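drive_tool(
  plan=[
    [[0,0,-0.6,0,0,0],[0,0,-0.7,0,0,0],[0,0,-0.7,0,0,0],[0,0,-0.7,0,0,0],[0,0,-0.7,0,0,0],[0,0,-0.2,0,0,0],[-0.4,0,0,0,0,0],[-0.5,0,0,0,0,0]],
  ],
)

```text
time: 17.02
position: [0.6358, 0.0156, 0.3794]
tool_rot: [1.0, 0.028, 0.004, 0.002]
ft_force: [2.8, -0.2, 1.2]
grip_width: 0.0005
```

drive_tool(
  plan=[
    [[-0.5,0,0.1,0,0,0],[-0.6,0,0.2,0,0,0],[-0.7,0,0.2,0,0,0],[-0.7,0,0.1,0,0,0],[-0.7,0,0.05,0,0,0]],
  ],
)

```text
time: 17.65
position: [0.5539, 0.0157, 0.3949]
tool_rot: [1.0, 0.028, 0.002, 0.002]
ft_force: [0.4, -0.5, -1.0]
grip_width: 0.0003
```

Run:
```python
from rig import camera
import cv2
for n in("side",):cv2.imwrite(f"pics/{n}8.png",camera(n)[:,:,::-1])
a=cv2.imread("pics/side8.png")[0:280,180:480];a=cv2.resize(a,(640,597),interpolation=cv2.INTER_CUBIC);cv2.imwrite("pics/s8c.png",a)
```

```text
(no output)
```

View pics/s8c.png

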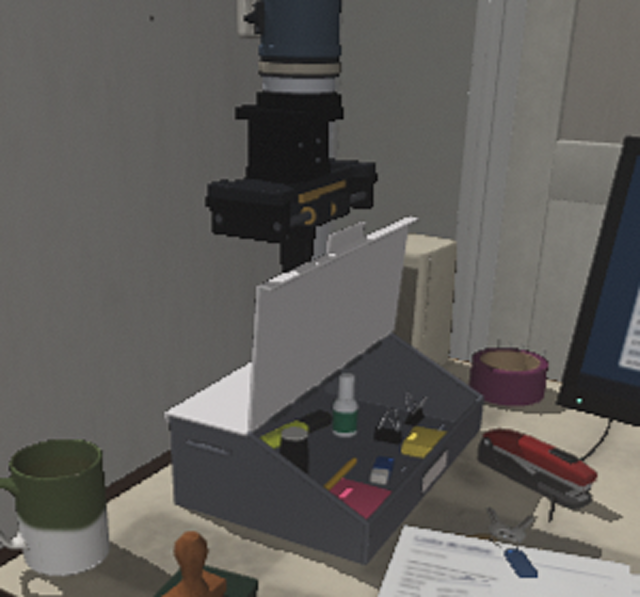

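drive_tool(
  plan=[
    [[-0.7,-0.02,0.05,0,0,0],[-0.7,-0.02,0,0,0,0],[-0.75,-0.02,-0.2,0,0,0],[-0.75,-0.02,-0.3,0,0,0],[-0.6,-0.02,-0.6,0,0,0],[-0.6,-0.02,-0.6,0,0,0],[-0.36,-0.02,-0.74,0,0,0],[-0.36,-0.02,-0.74,0,0,0]],
  ],
)

```text
time: 18.7
position: [0.4341, 0.0118, 0.3161]
tool_rot: [1.0, 0.028, 0.002, 0.002]
ft_force: [0.4, 0.4, 0.1]
grip_width: 0.0006
```

drive_tool(
  plan=[
    [[-0.1,0,-0.6,0,0,0],[-0.06,0,-0.6,0,0,0],[0,0,-0.5,0,0,0],[0.1,0,-0.5,0,0,0]],
  ],
)

```text
time: 19.2
position: [0.4334, 0.0118, 0.2608]
tool_rot: [1.0, 0.028, 0.002, 0.002]
ft_force: [-0.3, -0.1, -0.7]
grip_width: 0.0003
```

Run:
```python
from rig import camera
import cv2
for n in("side",):cv2.imwrite(f"pics/{n}9.png",camera(n)[:,:,::-1])
a=cv2.imread("pics/side9.png")[80:280,220:440];a=cv2.resize(a,(660,600),interpolation=cv2.INTER_CUBIC);cv2.imwrite("pics/s9c.png",a)
```

```text
(no output)
```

View pics/s9c.png

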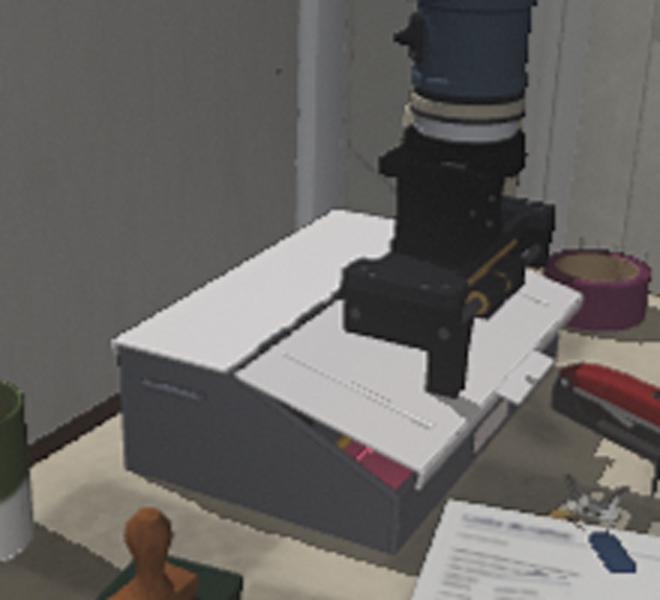

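drive_tool(
  plan=[
    [[0.05,0,-0.4,0,0,0],[0.05,0,-0.4,0,0,0],[0,0,-0.3,0,0,0],[0,0,-0.1,0,0,0],[0,0,0,0,0,0]],
  ],
)

```text
time: 19.88
position: [0.4361, 0.0118, 0.2364]
tool_rot: [1.0, 0.029, 0.005, 0.003]
ft_force: [-8.0, 1.5, 62.3]
grip_width: 0.0007
```

drive_tool(
  plan=[
    [[0,0,0.3,0,0,0],[0,0,0.6,0,0,0],[0,0,1,0,0,0],[0,0,1,0,0,0],[0,0,1,0,0,0],[0,0,1,0,0,0],[-0.3,-0.3,0.5,0,0,0],[0,0,0,0,0,0]],
  ],
)

```text
time: 20.88
position: [0.4279, 0.0038, 0.3664]
tool_rot: [1.0, 0.028, 0.002, 0.002]
ft_force: [0.4, -0.1, 0.2]
grip_width: 0.0007
```

Run:
```python
from rig import camera
from h import *
import cv2
for n in("side","top"):cv2.imwrite(f"pics/{n}10.png",camera(n)[:,:,::-1])
a=cv2.imread("pics/side10.png")[120:320,220:440];a=cv2.resize(a,(660,600),interpolation=cv2.INTER_CUBIC);cv2.imwrite("pics/s10c.png",a)
b=[.5382,-.0593,.0591]
for f in(0,.06,.12):
    an=np.radians(205)-f
    for y in(-.168,.168):
        for r in (.144,):
            u=np.array([np.cos(an),np.sin(an)]);n=np.array([np.sin(an),-np.cos(an)])
            p=np.array([.016,.102])+r*u+.002*n
            P=T(b,[p[0],y,p[1]]);s=proj("side",P)[0];print(f,y,((s-[220,120])*3).round(1))
```

```text
0 -0.168 [567.2 197.6]
0 0.168 [406.1 381.1]
0.06 -0.168 [572.  189.8]
0.06 0.168 [411.6 371.8]
0.12 -0.168 [576.4 181.6]
0.12 0.168 [416.4 361.8]
```

View pics/s10c.png

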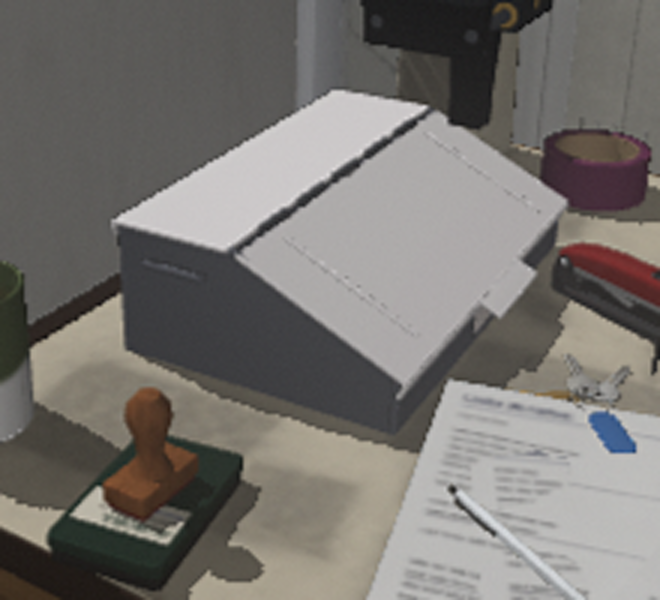

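View pics/top10.png

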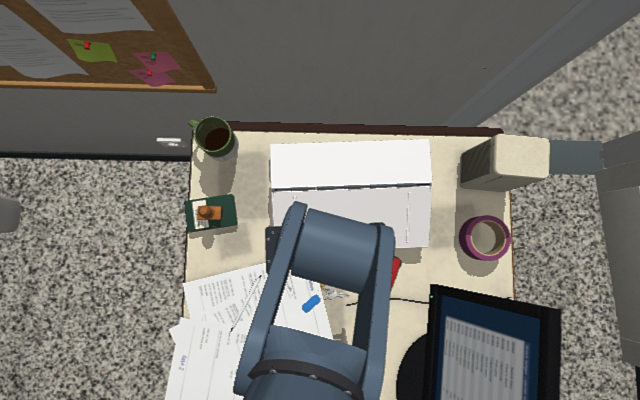

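Run:
```python
from h import *
f=np.array([at_z("top",u/3.75+170,v/3.75+110,.035) for u,v in((104,360),(194,360),(194,412),(104,412))]).mean(0)
p=np.array([at_z("top",u/3.75+170,v/3.75+110,.018) for u,v in((57,343),(238,316),(252,431),(69,459))]).mean(0)
k=at_z("top",137/3.75+170,379/3.75+110,.086);print(f,p,k)
# side verticality: knob top centre vs predicted from foot centre
print(proj("side",[f[0],f[1],.086]),"obs",148/3+220,391/3+120)
from rig import robot
print(robot.hand_in())
```

```text
[0.49785319 0.24920574 0.035     ] [0.49853769 0.25016893 0.018     ] [0.49789134 0.24381229 0.086     ]
[[270.33371194 249.8191873 ]] obs 269.3333333333333 250.33333333333334
the job is handed in; nothing more can be done
None
```

I took the stamp out of the bin by its knob, stood it on the ink pad, pushed the flap closed from behind, and handed the job in at about 21 s. `hand_in()` gives no verdict, so this rests on my own last checks.

- **Stamp:** in the pictures its foot centre is about 1 mm from the pad's centre. In the side view its top is within about 1 pixel of the position expected for an upright stamp. My rough reading of the knob in the top view puts it about 5 mm to one side, which would mean a lean of about 5 degrees. That reading disagrees with the side view, so I take it as reading error.
- **Flap:** its edge lies at about the expected closed position in the side view, within roughly 6 px of 3x-enlarged crop. I saw no gap along the slope.
- **Push force:** closing the flap ended with a brief push of about 62 N at the closed fingertips. That is below the 120 N wrist limit and was made by the fingers, not the gripper's body.
- **Other items:** all were still in the bin in the last clear view, before the flap covered them.
- **Robot:** the arm is lifted clear and touches nothing.

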